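# Unscrew the gear unit's filler cap

## Task

Unscrew the red filler cap from the leaning neck of the gear unit, lift it clear, and put it in the blue parts tray, standing flat on the tray's floor with its open side down; set it down rather than dropping it, and let go. Leave the bearing in the tray and the bottle, tub and case on the bench where they are.

Things in the scene. Friction and masses are not known exactly. Their poses are not given: they have to be found in the camera images.
- cap_center (a point): Red filler cap, 64 mm tall, screwed on the neck; point on its axis 32 mm above its open rim. z axis: from rim to closed top, leaning 30 degrees from vertical while on the neck. Below: round hollow skirt, 64 mm across, 34 mm high. Above: solid knurled round knob, 50 mm across, from 2 to 32 mm above this point; grip it at any angle about the axis.
- cap: The same cap, about 0.22 kg; origin at the centre of its open rim, axes as before. Coarse right-hand thread, 24 mm rise per turn: 230 degrees counter-clockwise, seen from its top, lifts it 15 mm and frees it; draw it 15 mm more along the axis to clear the neck. Turns easily, plays 2 mm along and 1.5 mm across the axis, stays put when let go; cannot be pulled off sooner.
- neck_seat (a point): Point on the filler neck's axis where the cap's rim sits when screwed home. The steel neck (49 mm across over the thread) stands 25.5 mm beyond it along the axis, on a grey boss 72 mm across. The axis leans 30 degrees from vertical towards the gear unit's -x side: direction in the gear unit's frame (-0.5, 0, 0.866).
- gearbox: Grey gear unit with blue motor, fixed to the bench. Origin at the centre of its base plate's underside (plate 180 x 110 mm, along x and y); z up. Housing 140 x 96 mm, 88 mm tall; the motor reaches 187 mm to its +x side, 110 mm tall. The neck is on the -x side (which faces the robot more or less), its seat at (-55, 0, 125) mm.
- tray: Blue open parts tray, fixed on the bench, 220 (x) x 160 (y) x 24 mm high, walls and floor 4 mm thick. Origin at the centre of its underside, z up. Left or right of the gear unit.
- bearing_center (a point): Steel bearing ring lying loose in the tray, 50 mm outside diameter, 16 mm high; point at its centre. Not to be disturbed.
- bottle_center (a point): Yellow oil bottle standing on the bench, 52 mm diameter, 170 mm tall; point at its centre half-way up. Stands close beside the gear unit on either side. Not to be disturbed.
- tub_center (a point): Orange grease tub with white lid standing on the bench, 60 mm diameter, 80 mm tall; point at its centre half-way up. On the other side of the gear unit than the bottle. Not to be disturbed.
- case_center (a point): Black closed case with metal edges on the bench, 200 (x) x 150 (y) x 70 mm high; point at its centre. On the other side than the tray. Not to be disturbed.
There are look-alikes about, which are no part of the job. Of the things shaped like the cap, the red one is meant.

How it is judged:
On the way, in this order (a step that is already met when the one before it is completed fails the run):
1. the cap is unscrewed and held clear of the neck: its centre more than 75 mm from the neck's seat (distance between cap_center and neck_seat above 0.075 m and contact force between the fingers and cap above 0.5 N), for 0.1 s.
2. the cap stands upright on the tray's floor while still held (x of cap_center in the frame of tray between -0.08 and 0.08 m and y of cap_center in the frame of tray between -0.05 and 0.05 m and z of cap_center in the frame of tray below 0.042 m and angle between cap_center's own z axis and vertical below 0.15 rad and contact force between the fingers and cap above 0.3 N), for 0.1 s.
At the end, for the whole second after the job is handed in: the cap stands in the tray, open side down, upright within 0.15 rad, flat on the floor (centre less than 42 mm above the tray's underside), its centre within 80 mm (x) and 50 mm (y) of the tray's centre, at rest and released (x of cap_center in the frame of tray between -0.08 and 0.08 m and y of cap_center in the frame of tray between -0.05 and 0.05 m and z of cap_center in the frame of tray below 0.042 m and angle between cap_center's own z axis and vertical below 0.15 rad and linear speed of cap below 0.02 m/s and contact force between the fingers and cap below 0.1 N); the robot touches nothing.
It fails at once if the bearing is pushed more than 20 mm from where it stood (distance of bearing_center from where it was at the start of the episode above 0.02 m).
It fails at once if the oil bottle is pushed more than 20 mm from where it stood (distance of bottle_center from where it was at the start of the episode above 0.02 m).
It fails at once if the grease tub is pushed more than 20 mm from where it stood (distance of tub_center from where it was at the start of the episode above 0.02 m).
It fails at once if the case is pushed more than 20 mm from where it stood (distance of case_center from where it was at the start of the episode above 0.02 m).
It also fails if it takes over 53 s, if anything falls off the work surface, if the arm or the gripper's body presses on something with over 40 N, if the wrist force passes 120 N, or if a joint passes its speed limit or range.

## Robot

A 6-joint arm with a two-finger parallel gripper is mounted at the origin on the work surface. World frame = base frame: x ahead of the robot, y to its left, z up, the work surface at z = 0. Lengths are in m, angles in rad, forces in N, time in s.
With the tool pointing down it reaches from about 0.325 to 0.9 m from the base axis. Payload 6.1 kg.
Tool frame: the origin (TCP) lies at the very end of the fingers, on their centre line; the grasp point (between the pads) lies 19 mm behind it (env.hold_point_z is the distance from the TCP to the grasp point, in m); z points along the fingers, y is the direction in which the jaws open and shut (so a half turn about z gives the same grasp; the last joint's range is limited). The gripper opens to 85 mm and grips with 20 to 120 N. Pads are 22 mm wide; open, the fingers measure 114 mm over their backs; the gripper's body (76 mm by 85 mm) begins 54 mm behind the grasp point. The pads swing forward as they close: fully open they stand 13 mm farther back than shut.
Start: joints at [1.009, 0.22, 1.526, -0, 1.395, -0.126], TCP at [0.264, 0.567, 0.231] pointing down, gripper open.
Joint ranges: [-2.98, 2.98], [-0.91, 2.08], [0.09, 2.57], [-1.24, 4.39], [0.2, 2.65], [-2.68, 2.68]. Speed limits (rad/s): [2.57, 2.57, 3.01, 3.14, 3.14, 3.14].

## Interface

Orientations are given as a 3x3 rotation matrix whose columns are the frame's x, y, z axes.
In Python, from bench import env, hand, grab_frame, monitor gives the robot as it stands. Calls block until the motion is done:
- env.move_to(position, orientation): joint-space move of the TCP to a pose.
- env.move_l(position, rot=None, v=0.15): straight line of the TCP; rot=None keeps the orientation; v is the mean speed in m/s.
- env.movej(angles): joint-space move.
- hand.gripper_to(opening): finger opening in m; the grip force is fixed at half the most; returns when the fingers have stopped.
- env.dwell(seconds).
- env.solve_ik(position, orientation): joint angles nearest the present ones, or None.
- grab_frame(name): name is "scene" or "top"; returns a dict with "pixels" (400x640x3 uint8, red, green, blue), "intrinsics" (3x3 intrinsics, pixels), "dist_coeffs" ([k1, k2, p1, p2, k3] as OpenCV has them; the pictures are not rectified), "R" (3x3) and "t" (3): a world point X has camera coordinates R X + t. Camera axes: x right, y down, z forward; pixel columns grow to the right and rows downward; lengths in m; the calibration is good to about 2 mm. A picture is of the moment at which its call begins. There is no depth.
A pose or a line that the arm cannot do raises env.MotionError and nothing moves.
- env.hand_in(): hands the job in, once; it reports no verdict.
Readings, each from a call of its own:
- monitor.get_t(): time.
- monitor.get_joints(): joint angles.
- monitor.get_qd(): joint speeds.
- monitor.get_joint_torque(): joint torques, N m.
- monitor.get_position(): TCP position.
- monitor.get_orientation(): TCP orientation.
- monitor.get_force(): force on the tool from outside, world axes, zero at the start.
- monitor.get_wrist_torque(): the same for the moment, N m.
- monitor.get_width(): finger opening in m.
Only numpy, scipy, OpenCV 4.12 (cv2) and the standard library are available. Lean on these libraries where they do the work, as an engineer would, in place of code of your own. Each camera call takes 0.05 s, during which the arm holds its last target. There are 200 camera calls.

## Working session

There is one attempt and no reset: what is moved stays moved. The work goes in short steps, each a Python script; the robot and the scene stay as the last script left them, time stands still between calls to the robot, and variables do not carry over. Pictures are saved under pics/ and viewed, on a budget of 10 in all, crops included, one or two more only if the job needs it, and the job is handed in when it is done.

```bash
ls; mkdir -p pics; python3 - <<'E'
from bench import env,hand,grab_frame,monitor
import cv2,pickle,numpy as np
fs={n:grab_frame(n) for n in("scene","top")}
pickle.dump(fs,open('f0.pkl','wb'))
for n,f in fs.items():
    cv2.imwrite(f'pics/{n}0.png',f["pixels"][:,:,::-1])
    print(n,np.round(-f["R"].T@f["t"],3),f["R"][2].round(2),f["intrinsics"][0,0],f["dist_coeffs"])
print(monitor.get_t(),env.hold_point_z)
E
```

```text
pics
scene [ 0.764 -0.459  0.839] [-0.29  0.5  -0.81] 410.5415912809108 [-0.0133788  0.         0.         0.         0.       ]
top [0.375 0.008 1.184] [ 0.13 -0.01 -0.99] 418.20371604570107 [0.00588114 0.         0.         0.         0.        ]
0.1 0.0187
```

View pics/scene0.png

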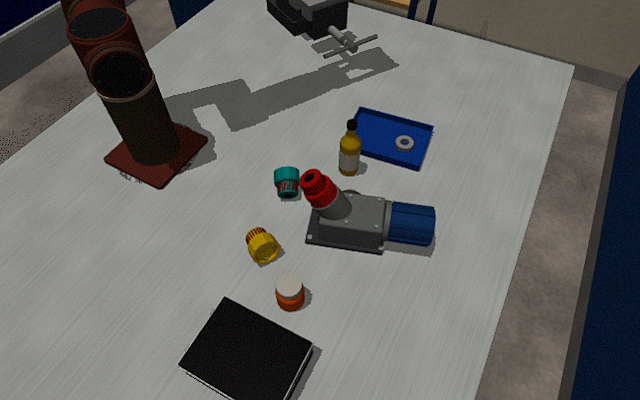

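View pics/top0.png

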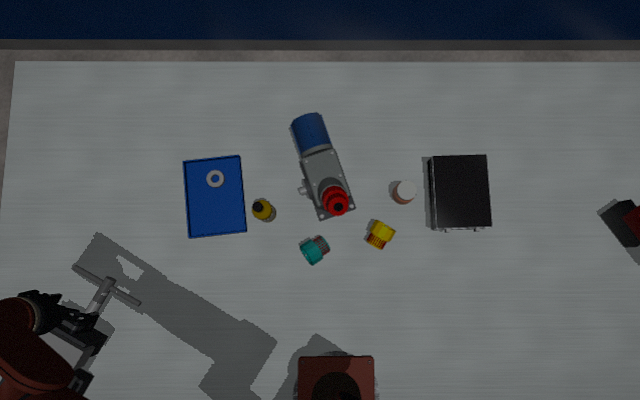

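The scene view shows the red cap at (318,187) and the top view at (336,202), on the leaning neck of the gear unit. The look-alikes are a teal cap (287,182 scene; 314,249 top) and a yellow cap (263,245 scene; 379,234 top), both lying on the bench. Only the red one is on the neck. The tray with the bearing is on the left (+y) and the bottle stands between the tray and the gear unit. Next I'll confirm with a crop and measure.

```bash
cat > h.py <<'E'
import cv2,numpy as np
def ray(f,uv):
    p=cv2.undistortPoints(np.float64([[uv]]),f["intrinsics"],f["dist_coeffs"])[0,0]
    return -f["R"].T@f["t"], f["R"].T@np.r_[p,1]
def onz(f,uv,z):
    c,d=ray(f,uv); return c+d*(z-c[2])/d[2]
def tri(fa,a,fb,b):
    (c,d),(e,g)=ray(fa,a),ray(fb,b)
    s,u=np.linalg.lstsq(np.c_[d,-g],e-c,rcond=None)[0]
    return (c+s*d+e+u*g)/2, np.linalg.norm(c+s*d-e-u*g)
def proj(f,X): return cv2.projectPoints(np.float64([X]),cv2.Rodrigues(f["R"])[0],f["t"],f["intrinsics"],f["dist_coeffs"])[0].ravel()
def blobs(f,lo,hi,amin=60):
    m=cv2.inRange(cv2.cvtColor(f["pixels"],cv2.COLOR_RGB2HSV),lo,hi)
    cs=[c for c in cv2.findContours(m,cv2.RETR_EXTERNAL,cv2.CHAIN_APPROX_NONE)[0] if cv2.contourArea(c)>amin]
    return sorted(cs,key=cv2.contourArea,reverse=True)
def cen(c): m=cv2.moments(c); return np.array([m['m10'],m['m01']])/m['m00']
E
python3 - <<'E'
from h import *
import pickle
fs=pickle.load(open('f0.pkl','rb'))
np.set_printoptions(precision=3,suppress=True)
for n,f in fs.items():
    for nm,lo,hi in(("red",(0,170,120),(6,255,255)),("blue",(105,130,40),(130,255,255)),("yel",(20,120,80),(32,255,255))):
        for c in blobs(f,lo,hi)[:5]: print(n,nm,cen(c),cv2.contourArea(c),cv2.boundingRect(c),np.round(cv2.minAreaRect(c)[2],1))
t=fs["top"]
for c in blobs(t,(105,130,40),(130,255,255)):
    if abs(cen(c)[0]-214)<15:
        b=cv2.boxPoints(cv2.minAreaRect(c)); print("tray corners",np.array([onz(t,p,.024)[:2] for p in b]), onz(t,cen(c),.024))
print("bearing",onz(t,(215,178.5),.02))
a=cv2.resize(fs["scene"]["pixels"][150:260,270:370],None,fx=4,fy=4,interpolation=cv2.INTER_CUBIC)
b=cv2.resize(t["pixels"][105:225,285:365],None,fx=4,fy=4,interpolation=cv2.INTER_CUBIC)
im=np.zeros((480,720,3),np.uint8); im[:440,:400]=a; im[:480,400:]=b
cv2.imwrite('pics/crop.png',im[:,:,::-1])
E
```

```text
scene red [308.974 177.359] 215.0 (300, 169, 19, 18) 45.0
scene blue [615.704 277.409] 11845.5 (571, 66, 69, 334) 90.0
scene blue [392.153 137.702] 3124.5 (354, 107, 80, 64) 16.4
scene blue [411.916 222.499] 1535.5 (388, 202, 47, 43) 8.1
scene yel [262.746 247.398] 733.0 (246, 228, 34, 36) 59.0
scene yel [349.455 142.597] 196.5 (340, 135, 20, 16) 11.3
top blue [332.601  20.267] 17885.5 (15, 0, 625, 40) 90.0
top blue [213.824 196.046] 4319.0 (183, 155, 64, 83) 85.0
top blue [309.097 131.44 ] 953.0 (291, 113, 40, 41) 71.6
top yel [381.358 233.076] 330.0 (368, 221, 27, 29) 29.7
top yel [263.401 210.851] 127.5 (252, 200, 19, 19) 42.0
tray corners [[0.643 0.435]
 [0.658 0.271]
 [0.438 0.246]
 [0.424 0.406]] [0.539 0.34  0.024]
bearing [0.59  0.339 0.02 ]
```

View pics/crop.png

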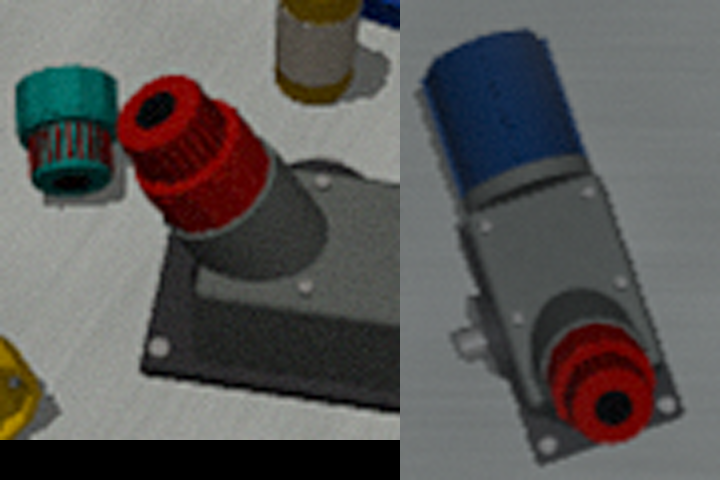

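The crop confirms the red cap on the leaning neck; the black dot at its top is at scene (309,177) and top (338,207). The housing's four cover screws give the gear unit's yaw.

```bash
cat > m.py <<'E'
from h import *
import pickle
fs=pickle.load(open('f0.pkl','rb')); s,t=fs["scene"],fs["top"]
np.set_printoptions(precision=4,suppress=True)
def blk(f,x,y):  # dark-dot centroid
    p=f["pixels"][y-8:y+9,x-8:x+9].max(2); m=cv2.connectedComponentsWithStats((p<60).astype(np.uint8)); l=m[1][8,8]; return m[3][l]+[x-8,y-8],m[2][l,4]
ds,dt=blk(s,309,177),blk(t,338,207); print(ds,dt)
T,e=tri(s,ds[0],t,dt[0]); print("top",T,e)
k=lambda u,v:(np.array([u-400,v])/4+[285,105])-.375
sc=[onz(t,k(*q),.09)[:2] for q in((486,227),(588,192),(622,282),(518,318))]
pl=[onz(t,k(*q),.012)[:2] for q in((547,444),(668,405))]
print(np.array(sc),np.array(pl))
dx=sc[0]-sc[3]+sc[1]-sc[2]; d2=pl[0]-pl[1]; d3=sc[0]-sc[1]+sc[3]-sc[2]
for d,o in((dx,0),(d2,90),(d3,90)): print("yaw",np.degrees(np.arctan2(d[1],d[0]))-o)
yaw=np.arctan2(dx[1],dx[0]); c,s_=np.cos(yaw),np.sin(yaw)
ax=np.array([-.5*c,-.5*s_,.866]); print("axis",ax,"center",T-.032*ax,"seat",T-.064*ax)
g=(T-.064*ax)[:2]+.055*np.array([c,s_]); print("gear origin",g,"screwcentroid",np.mean(sc,0))
for z in(.17,.15): print("bottle",onz(t,(262,207),z))
E
python3 m.py
```

```text
(array([308.5714, 176.9841]), np.int32(63)) (array([337.9365, 206.5397]), np.int32(63))
top [ 0.4909 -0.0052  0.1813] 0.0006475143452671461
[[ 0.6232  0.0784]
 [ 0.6471  0.0103]
 [ 0.5859 -0.0123]
 [ 0.5616  0.0567]] [[ 0.4852  0.0393]
 [ 0.5127 -0.0459]]
yaw 19.81733868552577
yaw 17.913344505935086
yaw 19.36505093160119
axis [-0.4704 -0.1695  0.866 ] center [0.506  0.0002 0.1536] seat [0.521  0.0056 0.1259]
gear origin [0.5728 0.0243] screwcentroid [0.6044 0.0333]
bottle [0.4915 0.1799 0.17  ]
bottle [0.4938 0.1833 0.15  ]
```

Checks: the seat comes out at z = 0.126 against 0.125 expected, the ray miss is 0.6 mm, the yaws agree within 2°, and the tray measures 220 × 163. Next I plan the grasp and the turn by IK.

```bash
cat > plan.py <<'E'
import numpy as np
from bench import env,hand,grab_frame,monitor
np.set_printoptions(precision=3,suppress=True)
yaw=np.radians(19.4)
u=np.array([-.5*np.cos(yaw),-.5*np.sin(yaw),.866]); u/=np.linalg.norm(u)
T=np.array([.4909,-.0052,.1813]); C=T-.032*u
def R(z,phi):  # tool z axis z, phi = turn about -z (counter-clockwise seen from behind the tool)
    z=z/np.linalg.norm(z); y0=np.cross(z,[np.cos(yaw),np.sin(yaw),0]); y0/=np.linalg.norm(y0); x0=np.cross(y0,z)
    c,s=np.cos(phi),np.sin(phi); x=c*x0-s*y0; y=s*x0+c*y0   # rotation by -phi about z
    return np.c_[x,y,z]
G=C+.003*u
E
python3 - <<'E'
from plan import *
for d in range(-180,181,30):
    q=env.solve_ik(G,R(-u,np.radians(d)))
    print(d,q, end=' ')
    q=env.solve_ik(G+.1*u,R(-u,np.radians(d))); print(q is not None)
P=np.array([.496,.335,.042])
for d in range(-180,181,45): print(d,env.solve_ik(P,R(np.array([0,0,-1.]),np.radians(d))))
E
```

```text
-180 [-0.385 -0.366  2.314  0.46   0.841 -2.543] True
-150 None False
-120 None False
-90 [-0.385 -0.366  2.314  0.46   0.841  2.169] True
-60 [-0.385 -0.366  2.314  0.46   0.841  1.646] True
-30 [-0.385 -0.366  2.314  0.46   0.841  1.122] True
0 [-0.385 -0.366  2.314  0.46   0.841  0.598] True
30 [-0.385 -0.366  2.314  0.46   0.841  0.075] True
60 [-0.385 -0.366  2.314  0.46   0.841 -0.449] True
90 [-0.385 -0.366  2.314  0.46   0.841 -0.972] True
120 [-0.385 -0.366  2.314  0.46   0.841 -1.496] True
150 [-0.385 -0.366  2.314  0.46   0.841 -2.02 ] True
180 [-0.385 -0.366  2.314  0.46   0.841 -2.543] True
-180 [ 0.462  0.362  1.734 -0.     1.045 -1.447]
-135 [ 0.462  0.362  1.734 -0.     1.045 -2.232]
-90 None
-45 [ 0.462  0.362  1.734 -0.     1.045  2.48 ]
0 [ 0.462  0.362  1.734 -0.     1.045  1.695]
45 [ 0.462  0.362  1.734 -0.     1.045  0.909]
90 [ 0.462  0.362  1.734 -0.     1.045  0.124]
135 [ 0.462  0.362  1.734 -0.     1.045 -0.662]
180 [ 0.462  0.362  1.734 -0.     1.045 -1.447]
```

```bash
python3 - <<'E'
from plan import *
import cv2
p=monitor.get_position(); env.move_l(p+np.array([-.03,-.06,.12]),v=.25)
R0=R(-u,np.radians(-90))
env.move_to(G+.12*u,R0); print(monitor.get_t(),monitor.get_joints(),monitor.get_force())
env.move_l(G+.04*u,v=.15); env.move_l(G,v=.06); print(monitor.get_force(),monitor.get_position()-G)
a=grab_frame("scene")["pixels"][120:240,240:400];b=grab_frame("top")["pixels"][140:260,260:420]
cv2.imwrite('pics/pre.png',cv2.resize(np.vstack([a,b]),None,fx=2.5,fy=2.5,interpolation=cv2.INTER_CUBIC)[:,:,::-1])
print(monitor.get_t())
E
```

```text
2.8667 [-0.519 -0.663  2.296  0.421  1.182  2.186] [ 0.518  0.621 -0.291]
[ 0.703  0.67  -0.84 ] [ 0. -0.  0.]
4.4667
```

View pics/pre.png

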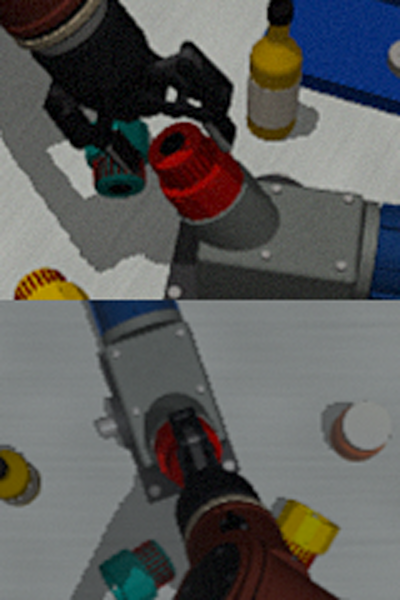

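The crop shows the fingers straddling the knob (scene crop (150,140)–(220,130)) without contact, so I close and turn.

```bash
python3 - <<'E'
from plan import *
hand.gripper_to(.03); print("w",monitor.get_width(),monitor.get_force(),monitor.get_wrist_torque())
f0=monitor.get_force()
q0=np.array(env.solve_ik(G,R(-u,np.radians(-90)))); q1=np.array(env.solve_ik(G+.016*u,R(-u,np.radians(60)))); 
dq6=-np.radians(240)
q1=np.array(env.solve_ik(G+.016*u,R(-u,np.radians(-90)))); q1[5]=q0[5]+dq6
for k in range(1,7):
    env.movej(q0+(q1-q0)*k/6)
    print(k*40,monitor.get_t(),(monitor.get_position()-G)@u,monitor.get_force(),monitor.get_wrist_torque(),monitor.get_width())
    if np.linalg.norm(monitor.get_force())>60: print("STOP"); break
E
```

```text
w 0.048712425683161295 [-8.558 -1.91   7.017] [-0.122  0.762  0.083]
40 5.6083 0.002392661306159098 [-0.64  -0.488 -1.669] [-0.151  0.44  -0.057] 0.04823600348470197
80 6.3167 0.00522201010142783 [ 0.426  0.475 -2.519] [-0.134  0.51  -0.003] 0.048376906490431824
120 7.025 0.007988428406941452 [-0.021  0.034 -2.823] [-0.17   0.457 -0.   ] 0.048700539763685796
160 7.7333 0.010643578236005402 [ 0.82  -0.078 -2.844] [-0.132  0.486 -0.01 ] 0.04846649488494271
200 8.4417 0.013333702107481415 [ 0.101 -0.422 -2.838] [-0.119  0.396 -0.002] 0.04807717579794627
240 9.15 0.015956037599062323 [ 0.218  0.164 -3.828] [-0.108  0.451  0.017] 0.04830316738709201
```

```bash
python3 - <<'E'
from plan import *
import cv2
for s in(.022,.030,.038,.055,.075):
    env.move_l(G+s*u,v=.04); print(s,monitor.get_force(),monitor.get_width())
    if np.linalg.norm(monitor.get_force())>20: print("STOP"); break
a=grab_frame("scene")["pixels"][120:240,240:400];b=grab_frame("top")["pixels"][140:260,260:420]
cv2.imwrite('pics/pull.png',cv2.resize(np.vstack([a,b]),None,fx=2.5,fy=2.5,interpolation=cv2.INTER_CUBIC)[:,:,::-1])
print(monitor.get_t(),monitor.get_joints())
E
```

```text
0.022 [-0.41  -0.686 -2.222] 0.048652457071995815
0.03 [ 0.624 -0.43  -1.901] 0.04844840964124927
0.038 [ 0.044  0.341 -2.244] 0.0487017983805748
0.055 [-0.599  0.692 -3.371] 0.04825777550736609
0.075 [-0.276  0.05  -3.23 ] 0.048395001328078856
11.475 [-0.465 -0.565  2.314  0.427  1.053 -2.007]
```

View pics/pull.png

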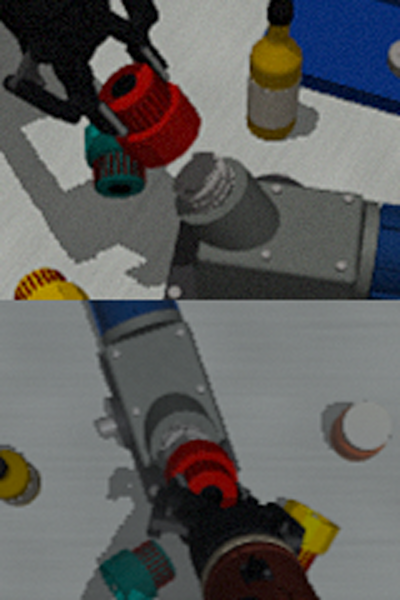

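The cap is free: the bare neck is at scene crop (205,185) and the cap is held above it. Now I carry it over the bottle to the tray.

```bash
python3 - <<'E'
from plan import *
import cv2
D=R(np.array([0,0,-1.]),np.pi); P=np.array([.496,.334,0])
p=monitor.get_position(); env.move_l([p[0],p[1],.40],v=.2)
env.move_to(P+[0,0,.36],D); print(monitor.get_t(),monitor.get_force())
env.move_l(P+[0,0,.12],v=.15); env.move_l(P+[0,0,.055],v=.08); print(monitor.get_t(),monitor.get_force(),monitor.get_width())
s=grab_frame("scene")["pixels"][80:200,320:460]; t=grab_frame("top")["pixels"][120:260,160:320]
im=np.zeros((560,800,3),np.uint8); a=cv2.resize(s,None,fx=3,fy=3,interpolation=cv2.INTER_CUBIC); b=cv2.resize(t,None,fx=2.3,fy=2.3)
im[:a.shape[0],:a.shape[1]]=a; im[:b.shape[0],425:425+b.shape[1]]=b[:,:375]
cv2.imwrite('pics/tray.png',im[:,:,::-1])
E
```

```text
13.8417 [-0.466  0.195 -2.329]
16.55 [ 0.281  1.021 -2.774] 0.04840535526063963
```

View pics/tray.png

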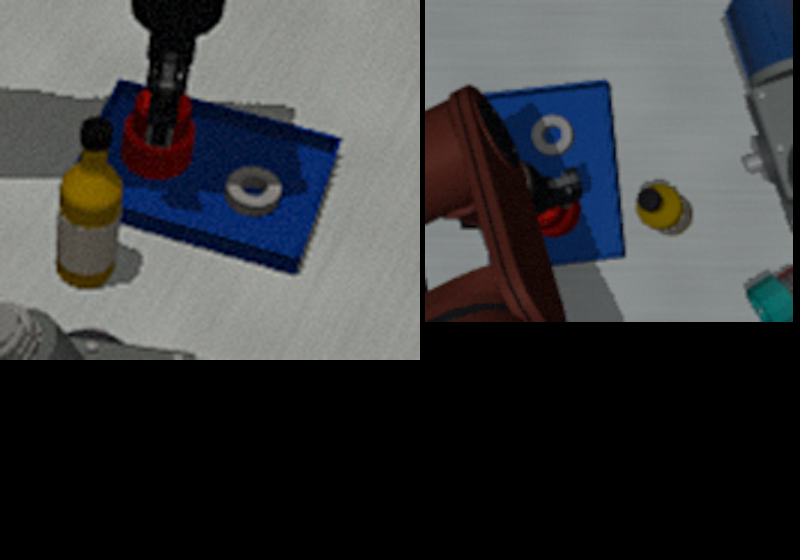

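The cap hangs upright over the tray's near end (scene crop (158,145)), clear of the bearing at (254,190). Lowering it to contact.

```bash
python3 - <<'E'
from plan import *
p=monitor.get_position(); env.move_l([p[0],p[1],.045],v=.03); env.dwell(.1); f0=monitor.get_force()[2]
z=.045
while z>.033:
    z-=.001; env.move_l([p[0],p[1],z],v=.01); f=monitor.get_force()[2]-f0
    if f>5: break
env.dwell(.3); print(z,monitor.get_force()-[0,0,f0],monitor.get_wrist_torque(),monitor.get_width(),monitor.get_t())
E
```

```text
0.039999999999999994 [-3.393 -1.44   8.889] [-0.273  0.541 -0.008] 0.04832763696844877 18.7833
```

```bash
python3 - <<'E'
from plan import *
import cv2
p=monitor.get_position(); env.move_l([p[0],p[1],.039],v=.01); env.dwell(.3); print(monitor.get_force(),monitor.get_wrist_torque(),monitor.get_position())
hand.gripper_to(.085); env.dwell(.2); print(monitor.get_width(),monitor.get_force())
p=monitor.get_position(); env.move_l(p+[0,0,.10],v=.08); env.move_l(p+[0,0,.25],v=.2)
env.movej(monitor.get_joints()+np.array([.7,0,0,0,0,0]))
import pickle
fs={n:grab_frame(n) for n in("scene","top")}; pickle.dump(fs,open('f1.pkl','wb'))
s=fs["scene"]["pixels"][80:200,320:460]; t=fs["top"]["pixels"][120:260,160:320]
im=np.zeros((360,800,3),np.uint8); a=cv2.resize(s,None,fx=3,fy=3,interpolation=cv2.INTER_CUBIC); b=cv2.resize(t,None,fx=2.3,fy=2.3)
im[:,:420]=a; im[:b.shape[0],425:793]=b
cv2.imwrite('pics/done.png',im[:,:,::-1]); print(monitor.get_t(),monitor.get_force())
E
```

```text
[-6.482 -3.813 12.335] [-0.659  1.064 -0.054] [0.497 0.334 0.04 ]
0.08511935928490173 [-0.065  0.816  0.216]
23.9083 [-0.495 -0.817  0.141]
```

View pics/done.png

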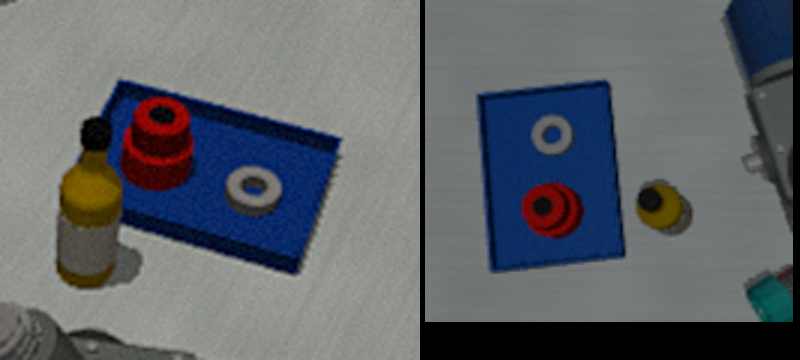

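The cap stands in the tray (dot at scene crop (163,115), top crop (543,205)), released, and the bearing and bottle are unmoved. A last numeric check on the cap's top height and tray position, then I hand in.

```bash
python3 - <<'E'
from h import *
import pickle
from bench import env,monitor
fs=pickle.load(open('f1.pkl','rb'))
def blk(f,x,y):
    p=f["pixels"][y-8:y+9,x-8:x+9]; m=cv2.connectedComponentsWithStats((p.max(2)<60).astype(np.uint8)); l=m[1][8,8]; return m[3][l]+[x-8,y-8],m[2][l,4]
a=blk(fs["scene"],374,118); b=blk(fs["top"],211,209); T,e=tri(fs["scene"],a[0],fs["top"],b[0]); print(a,b,T,e)
d=T[:2]-[.5405,.3395]; y=np.radians(7); x=np.array([np.cos(y),np.sin(y)]); print("tray xy",d@x,d@[-x[1],x[0]])
if abs(T[2]-.068)<.004 and np.linalg.norm(T[:2]-[.497,.334])<.01: env.hand_in(); print("handed in",monitor.get_t())
E
```

```text
(array([373.55555556, 117.86111111]), np.int32(36)) (array([210.61818182, 209.30909091]), np.int32(55)) [0.49654932 0.33379187 0.06894025] 0.000978282070505253
tray xy -0.044318724108363405 -0.0003093406610949305
the job is handed in; nothing more can be done
the job is handed in; nothing more can be done
```

The red cap is off the neck and standing open side down on the floor of the blue tray. It has been let go, and I have handed the job in, at roughly 24 s on the clock against the 53 s limit.

- **Unscrewing:** I gripped the knob along the leaning axis and turned it 240° counter-clockwise in one sweep, following the thread. I then drew it off and carried it over the bottle. Forces stayed under about 4 N while turning and drawing off.
- **Setting down:** I lowered the cap in 1 mm steps until it touched the tray floor, then pressed lightly to seat it. The upward force peaked at about 12 N, with a sideways load of about 7 N. After that I opened the gripper and moved the arm away.
- **Position check:** The two views put the cap's top at z = 0.069 m, where 0.068 m was expected. Its centre is about (-0.044, 0.000) m in the tray frame, and it looks upright in both pictures.
- **Other objects:** The bearing and bottle look unmoved in the last picture. I did not check the tub and case again at the end, but the arm never went near them.
- **Disagreements:** The gear unit's yaw came out between 17.9° and 19.8° depending on the feature measured. The cap touched the tray floor about 1 mm higher than planned. Neither caused trouble.

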